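Find the full screw tin by its weight

ROBOT

A 7-joint arm with a two-finger parallel gripper is mounted at the origin on a cart in front of the work surface, level with it; the furniture and walls round the work are solid. World frame = base frame: x ahead of the robot, y to its left, z up, the work surface at z = 0. Lengths are in m, angles in rad, forces in N, time in s.
With the tool pointing down it reaches from about 0.35 to 0.9 m from the base axis. Payload 8.1 kg.
Tool frame: the origin (TCP) lies midway between the tips of the shut fingers; the grasp point (between the pads) lies arm.tcp_to_grasp behind it (arm.tcp_to_grasp is the distance from the TCP to the grasp point, in m); z points along the fingers, y is the line along which they close (so a half turn about z gives the same grasp; the last joint's range is limited). The gripper opens to 92 mm and grips with 3 to 60 N. Pads are 19 mm wide; open, the fingers measure 130 mm over their backs; the gripper's body (75 mm by 190 mm) begins 47 mm behind the grasp point.
Start: joints at [-1.398, 0.434, 0.025, 1.573, -0.012, 1.134, -0.075], TCP at [0.17, 0.601, 0.191] pointing down, gripper open.
Joint ranges: [-2.62, 2.62], [-0.44, 2.09], [-1.27, 1.32], [0.08, 2.57], [-1.32, 4.46], [0.12, 2], [-2.74, 2.74]. Speed limits (rad/s): [2.22, 2.22, 3.01, 3.01, 3.14, 3.14, 3.14].

INTERFACE

Orientations are given as a rotation vector (axis times angle).
In Python, from cell import observe, get_image, arm gives the robot as it stands. The module is installed in compiled form; this text tells all that it offers.
- The arm moves only by the tool drive_tool, never from a script. Its argument "steps" is a list of rows, each a list of 5 numbers: the closure, from 0 (fully open) to 1 (shut), then the shift along the world's x, y, z in mm, then the turn about the world's z in rad. In form: [[hand, x, y, z, roll], ...]. A call has 1 to 20 rows; each row shifts and turns the commanded pose from where the row before left it; what a row does not reach is not made up. A row lasts 1/12 s, in which the tool goes at most 41.7 mm and 7.16 degrees, less where a joint would pass 70% of its speed; a pose out of reach is approached as far as the arm can. A call with a gripper value outside its range is refused whole. The fingers move at their own pace and stop on an object; "grip_force" is the grip in N (left out, the last holds). Time passes only in rows, so rows that do not move let the fingers close. It gives the time, the measured TCP pose, the force, the opening and the grip force at its end, in the units of the state.
- observe(): the state, without advancing time (a new reading comes with each control period).
- get_image(name): name is "side" or "top"; returns a dict with "image" (480x640x3 uint8, red, green, blue), "vfov" (degrees; the focal length in pixels is half the picture's height over the tangent of half this angle, whatever the lens; pixels are square), "cx", "cy" (the principal point, pixels), "k1" (the pictures are not rectified: a ray, as slopes to the right and down, at radius r is drawn at 1 + k1 r^2 times it, then the intrinsics apply), "xyz" and "attitude" of the camera in the world. Camera axes: x right, y down, z forward; pixel columns grow to the right and rows downward; lengths in m; the calibration is good to about 2 mm. A picture is of the moment at which its call begins. There is no depth.
- arm.sign_off(): hands the job in; it is judged then, once.
The state is a dict: "clock": time; "joints": joint angles; "dq": joint speeds; "joint_efforts": joint torques, N m; "position": TCP position; "ee_rot": TCP orientation; "force": force on the tool from outside, world axes, zero at the start; "ft_torque": the same for the moment, N m; "width": opening from 0.0 (shut) to 1.0 (fully open); "gripper_force": force on a finger pad.
Only numpy, scipy, OpenCV 4.12 (cv2) and the standard library are available. Lean on these libraries where they do the work, as an engineer would, in place of code of your own. Each camera call takes 0.05 s, during which the arm holds its last target. There are 200 camera calls.

TASK

One of the two identical closed steel tins on the bench is full of screws, the other is nearly empty: find out which is which by feeling their weight as you lift. Put the full tin flat in the wooden tray, lid up, and leave the nearly empty one standing on the bench where it was, or put it back there. Do not tip either tin over.

Things in the scene. Friction and masses are not known exactly. Their poses are not given: they have to be found in the camera images.
- tin_1: closed, lidded plain steel tin with a blank paper label on each long side, the one farther left (+y); 90 mm long (its x axis), 46 mm wide (its y axis), 50 mm high (z up); origin at its centre, half-way up. Looks the same as the other tin. One tin of the two, drawn at random, is full of screws and weighs 0.6 to 0.65 kg in all; the other is nearly empty and weighs about 0.14 kg. The contents rattle a millimetre or two. Grip it across its 46 mm width
- tin_2: closed, lidded plain steel tin with a blank paper label on each long side, the one nearer the tray, to the right of the other tin; 90 mm long (its x axis), 46 mm wide (its y axis), 50 mm high (z up); origin at its centre, half-way up. Looks the same as the other tin. One tin of the two, drawn at random, is full of screws and weighs 0.6 to 0.65 kg in all; the other is nearly empty and weighs about 0.14 kg. The contents rattle a millimetre or two. Grip it across its 46 mm width
- tray: shallow open plywood tray with a low lip, fixed to the bench right of the tins; 172 mm (its x axis) by 182 mm (its y axis) outside, 160 by 170 mm inside; floor 6 mm thick, so its upper face is 6 mm above the bench; lip 6 mm thick, top 18 mm above the bench; origin at the centre of its underside, on the bench
There are look-alikes about, which are no part of the job. Leave any blue or yellow look-alike of the tin_2 alone.

How it is judged:
By the outcome, as a careful person would: the job done as asked, in the order asked, and still so for the second after the job is handed in, with the robot touching nothing.
It also fails if it takes over 51 s, if anything falls off the work surface, if the arm or the gripper's body presses on something with over 40 N, if the wrist force passes 120 N, or if a joint passes its speed limit or range.

## Working session

There is one attempt and no reset: what is moved stays moved. The work goes in short steps, Python scripts to look and compute and a tool call to move; the robot and the scene stay as the last step left them, time stands still between calls to the robot, and variables do not carry over. Pictures are saved under pics/ and viewed, at most 10 in all, crops included, and the job is handed in when it is done.

Besides the shell and the picture viewer there is one more tool, called after "Emit:" by a JSON object that holds its "fn" and its "kwargs". drive_tool: Moves the arm, as the interface text tells. Its arguments: {"type":"object","properties":{"steps":{"type":"array"},"grip_force":{"type":"number"}},"required":["steps"]}

```bash
mkdir -p pics; python3 - <<'E'
from cell import observe,get_image,arm
import cv2
for n in("top","side"):
    d=get_image(n); cv2.imwrite(f"pics/{n}0.png",d["image"][:,:,::-1]); print({k:v for k,v in d.items() if k!="image"})
print(observe(),arm.tcp_to_grasp)
E
```

```text
{'vfov': 57.84051904392956, 'cx': 325.73587354580127, 'cy': 243.66200342139626, 'k1': 0.02425803547470624, 'xyz': array([ 0.38831058, -0.0074882 ,  0.91412736]), 'attitude': array([-2.15446925,  2.15447969, -0.1922764 ])}
{'vfov': 50.94464399558569, 'cx': 319.948403616803, 'cy': 230.12535121033633, 'k1': -0.1469791209690661, 'xyz': array([ 0.01422357, -0.74447009,  0.80475144]), 'attitude': array([-2.19850661,  0.67107824, -0.31009168])}
{'clock': 0.1, 'joints': array([-1.39759959,  0.43512642,  0.024995  ,  1.57398042, -0.0115947 ,
        1.13399056, -0.07512821]), 'dq': array([ 0.00132052, -0.00030749, -0.00034387, -0.00311463,  0.00060385,
       -0.00057989, -0.00201736]), 'joint_efforts': array([ 3.22534783e-03, -6.69125390e+01,  9.87874120e-01, -3.15145147e+01,
       -6.05727942e-02,  3.73615720e-02,  1.09072414e-04]), 'position': array([0.17013101, 0.60089089, 0.19055037]), 'ee_rot': array([-4.32020044e-01, -3.11169515e+00,  2.13452362e-03]), 'force': array([ 0.66312986,  0.4681836 , -0.5542151 ]), 'ft_torque': array([-0.02886284,  0.04006086, -0.03110604]), 'gripper_force': 0.0, 'width': 1.001497269043503} 0.0188
```

View pics/top0.png

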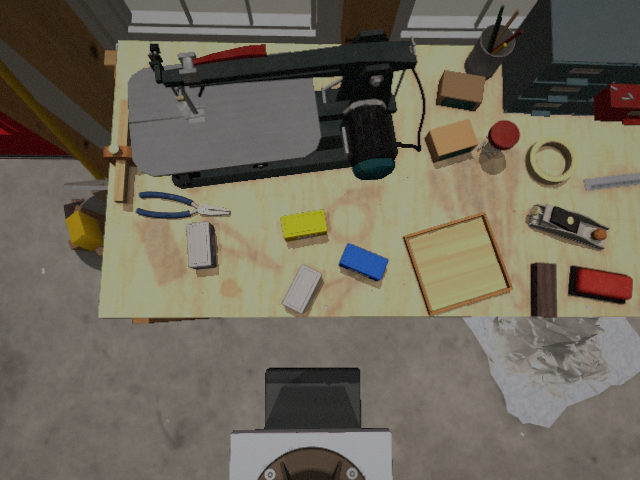

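View pics/side0.png

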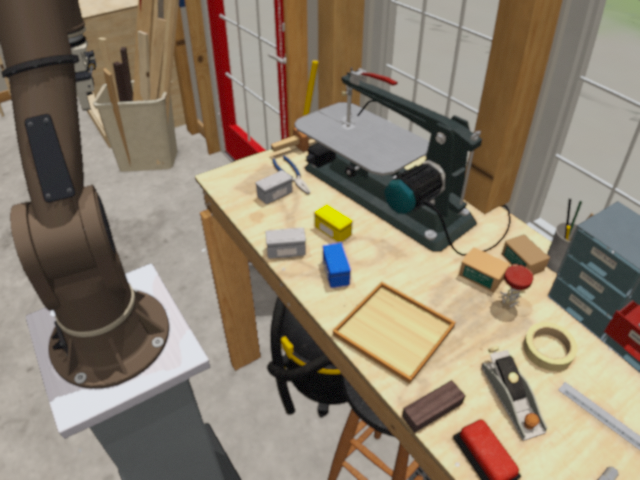

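The top view shows the grey tins at about (200,246), which is tin_1, and (302,288), which is tin_2. The yellow (304,225) and blue (363,262) blocks are look-alikes, and the tray is at (457,263). The side view shows the same layout, with the tins at (274,187) and (286,242).

```bash
cat >h.py <<'E'
import numpy as np,cv2
from scipy.spatial.transform import Rotation as R
def K(d):
    f=240/np.tan(np.radians(d["vfov"]/2)); return np.array([[f,0,d["cx"]],[0,f,d["cy"]],[0,0,1]])
def cast(d,uv,z):
    n=cv2.undistortPoints(np.array(uv,float).reshape(-1,1,2),K(d),np.array([d["k1"],0,0,0,0.]))[:,0]
    r=np.c_[n,np.ones(len(n))]@R.from_rotvec(d["attitude"]).as_matrix().T
    return d["xyz"]+r*((z-d["xyz"][2])/r[:,2])[:,None]
def proj(d,P):
    r=R.from_rotvec(d["attitude"]).inv()
    return cv2.projectPoints(np.array(P,float),r.as_rotvec(),-r.apply(d["xyz"]),K(d),np.array([d["k1"],0,0,0,0.]))[0][:,0]
def blob(d,c,w=45,s=60):
    hsv=cv2.cvtColor(d["image"],cv2.COLOR_RGB2HSV); m=((hsv[...,1]<s)&(hsv[...,2]>90)).astype(np.uint8)
    k=np.zeros_like(m);u,v=c;k[v-w:v+w,u-w:u+w]=1;m=cv2.morphologyEx(m*k,cv2.MORPH_OPEN,np.ones((3,3)))
    cs,_=cv2.findContours(m,0,2); return max(cs,key=cv2.contourArea)
E
python3 - <<'E'
from cell import get_image; from h import *
d=get_image("top"); im=d["image"][:,:,::-1].copy()
for c in((200,246),(302,288)):
    q=blob(d,c); b=cv2.boxPoints(cv2.minAreaRect(q)); P=cast(d,b,.05)[:,:2]
    print(P.mean(0),b.mean(0),[ (np.linalg.norm(P[i]-P[i-1]),np.degrees(np.arctan2(*(P[i]-P[i-1])[::-1]))) for i in(1,2)])
    cv2.drawContours(im,[q],-1,(0,0,255),1)
tr=cast(d,[(404,237),(485,214),(511,288),(432,313)],.018);print("tray",tr, tr.mean(0))
print("side corner", )
cv2.imwrite("pics/c.png",cv2.resize(im[200:320,130:530],(800,240),interpolation=2))
E
```

```text
[0.52348365 0.23802121] [191.0574  242.13113] [(np.float64(0.0739259887117765), np.float64(-84.34960236649681)), (np.float64(0.09908640755794368), np.float64(-172.76988349768422))]
[0.40590907 0.01726369] [301.5 301.5] [(np.float64(0.17689998476800464), np.float64(-89.9902537834206)), (np.float64(0.11930918576913511), np.float64(179.46332185514572))]
tray [[ 0.53991221 -0.19580287  0.018     ]
 [ 0.5898197  -0.36971287  0.018     ]
 [ 0.43338166 -0.4145851   0.018     ]
 [ 0.38229123 -0.24857062  0.018     ]] [ 0.4863512  -0.30716787  0.018     ]
side corner
```

View pics/c.png

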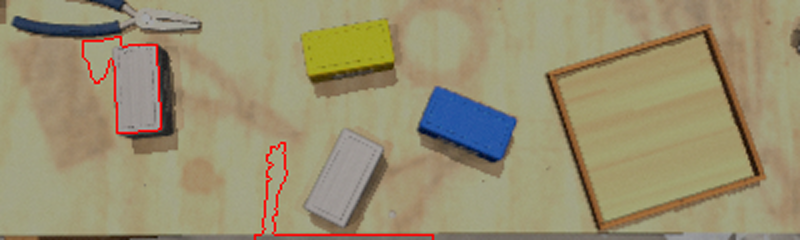

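The crop shows that the mask leaks onto the bench stain at tin_1 and onto the bench edge at tin_2. I'll tighten the saturation threshold.

```bash
python3 - <<'E'
from cell import get_image; from h import *
d=get_image("top"); im=d["image"][:,:,::-1].copy()
for c in((200,246),(302,288)):
    q=blob(d,c,27,28); b=cv2.boxPoints(cv2.minAreaRect(q)); P=cast(d,b,.05)[:,:2]
    print(P.mean(0),b.mean(0),[ (np.linalg.norm(P[i]-P[i-1]),np.degrees(np.arctan2(*(P[i]-P[i-1])[::-1]))) for i in(1,2)])
    cv2.drawContours(im,[q],-1,(0,0,255),1)
s=get_image("side"); im2=s["image"][:,:,::-1]
cv2.imwrite("pics/c2.png",np.vstack([cv2.resize(im[200:320,170:370],(800,480),interpolation=2)]))
cv2.imwrite("pics/s2.png",cv2.resize(im2[160:270,240:370],(780,660),interpolation=2)[:600])
E
```

```text
[0.51959007 0.2234277 ] [198.40857 244.03696] [(np.float64(0.0445878980556638), np.float64(-86.06972794246798)), (np.float64(0.0886614849740033), np.float64(-174.33268954288587))]
[0.430817   0.01717794] [301.7 288.6] [(np.float64(0.08707018729065098), np.float64(-26.124098962347908)), (np.float64(0.04462588569978322), np.float64(-116.58520785702136))]
```

View pics/c2.png

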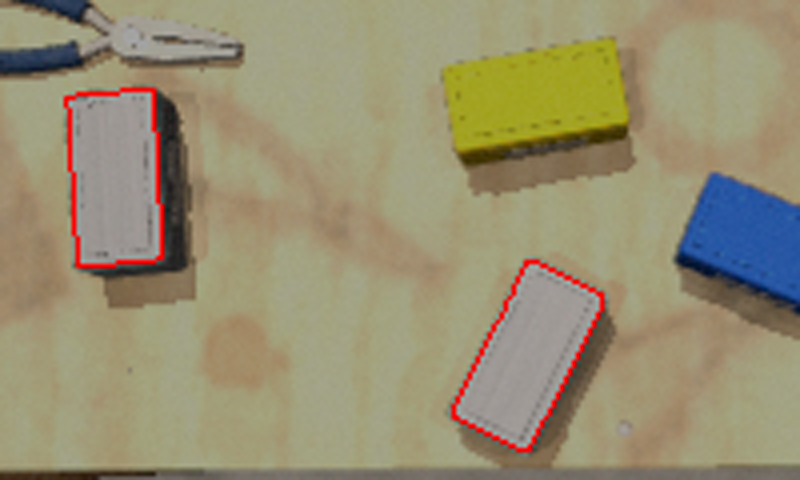

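The outlines are now clean. Tin_1 is at (0.520, 0.223) with its long axis at 5°, and tin_2 is at (0.431, 0.017) at −26°. The tray is at (0.486, −0.307), turned about 17°. I'll go above tin_1 first.

Emit:
{"fn": "drive_tool", "kwargs": {"steps": [[0, 20, -22, 0, 0.024], [0, 24, -26, 0, 0.024], [0, 24, -26, 0, 0.024], [0, 24, -26, 0, 0.024], [0, 24, -26, 0, 0.024], [0, 24, -26, 0, 0.024], [0, 24, -26, 0, 0.024], [0, 24, -26, 0, 0.024], [0, 24, -26, 0, 0.024], [0, 24, -26, 0, 0.024], [0, 24, -26, 0, 0.024], [0, 24, -26, 0, 0.024], [0, 24, -26, 0, 0.024], [0, 24, -26, 0, 0.024], [0, 18, -18, 0, 0.029], [0, 0, 0, -20, 0], [0, 0, 0, -20, 0], [0.1, 0, 0, -20, 0], [0.1, 0, 0, 0, 0], [0.1, 0, 0, 0, 0]], "grip_force": 35}}

```text
clock: 1.92
position: [0.5195, 0.223, 0.1307]
ee_rot: [0.14, -3.136, 0.002]
force: [-0.8, 0.5, 0.9]
width: 0.905
gripper_force: 0.0
```

Emit:
{"fn": "drive_tool", "kwargs": {"steps": [[0.1, 0, 0, -20, 0], [0.1, 0, 0, -20, 0], [0.1, 0, 0, -20, 0], [0.1, 0, 0, -20, 0], [0.1, 0, 0, -15, 0], [0.1, 0, 0, -12, 0], [0.1, 0, 0, -8, 0], [0.1, 0, 0, -3, 0], [0.1, 0, 0, 0, 0], [0.1, 0, 0, 0, 0]]}}

```text
clock: 2.75
position: [0.5209, 0.2238, 0.0142]
ee_rot: [-0.14, 3.137, 0.001]
force: [0.7, 0.1, 0.1]
width: 0.902
gripper_force: 0.0
```

Emit:
{"fn": "drive_tool", "kwargs": {"steps": [[0.3, 0, 0, 0, 0], [0.4, 0, 0, 0, 0], [0.5, 0, 0, 0, 0], [0.6, 0, 0, 0, 0], [0.8, 0, 0, 0, 0], [1, 0, 0, 0, 0], [1, 0, 0, 0, 0], [1, 0, 0, 0, 0], [1, 0, 0, 0, 0]]}}

```text
clock: 3.5
position: [0.5203, 0.2236, 0.0133]
ee_rot: [-0.14, 3.138, 0.0]
force: [0.6, 1.6, 1.0]
width: 0.475
gripper_force: 35.0
```

Emit:
{"fn": "drive_tool", "kwargs": {"steps": [[1, 0, 0, 4, 0], [1, 0, 0, 8, 0], [1, 0, 0, 12, 0], [1, 0, 0, 12, 0], [1, 0, 0, 12, 0], [1, 0, 0, 8, 0], [1, 0, 0, 4, 0], [1, 0, 0, 0, 0], [1, 0, 0, 0, 0], [1, 0, 0, 0, 0], [1, 0, 0, 0, 0]]}}

```text
clock: 4.42
position: [0.5197, 0.2231, 0.0725]
ee_rot: [0.14, -3.137, 0.001]
force: [-0.3, -0.5, -1.3]
width: 0.479
gripper_force: 35.0
```

Emit:
{"fn": "drive_tool", "kwargs": {"steps": [[1, 0, 0, 0, 0], [1, 0, 0, 0, 0]]}}

```text
clock: 4.58
position: [0.52, 0.2232, 0.0728]
ee_rot: [0.14, -3.138, 0.001]
force: [1.0, -0.4, -1.8]
width: 0.474
gripper_force: 35.0
```

Emit:
{"fn": "drive_tool", "kwargs": {"steps": [[1, 0, 0, 0, 0], [1, 0, 0, 0, 0]]}}

```text
clock: 4.75
position: [0.5202, 0.2233, 0.0731]
ee_rot: [0.14, -3.138, 0.0]
force: [0.2, 0.9, -1.0]
width: 0.48
gripper_force: 35.0
```

The reading is about −1.4 N, so tin_1 is the nearly empty one. I'll put it back where it was.

Emit:
{"fn": "drive_tool", "kwargs": {"steps": [[1, 0, 0, -6, 0], [1, 0, 0, -12, 0], [1, 0, 0, -12, 0], [1, 0, 0, -12, 0], [1, 0, 0, -8, 0], [1, 0, 0, -4, 0], [1, 0, 0, -3, 0], [1, 0, 0, -2, 0], [1, 0, 0, -1, 0], [1, 0, 0, 0, 0], [1, 0, 0, 0, 0], [1, 0, 0, 0, 0]]}}

```text
clock: 5.75
position: [0.5205, 0.2235, 0.0136]
ee_rot: [-0.14, 3.138, 0.001]
force: [-0.2, -0.8, -1.6]
width: 0.475
gripper_force: 35.0
```

Emit:
{"fn": "drive_tool", "kwargs": {"steps": [[0.4, 0, 0, 0, 0], [0.3, 0, 0, 0, 0], [0.2, 0, 0, 0, 0], [0.1, 0, 0, 0, 0], [0.1, 0, 0, 0, 0], [0.1, 0, 0, 0, 0], [0.1, 0, 0, 0, 0], [0.1, 0, 0, 10, 0], [0.1, 0, 0, 20, 0], [0.1, 0, 0, 25, 0], [0.1, 0, 0, 25, 0], [0.1, 0, 0, 25, 0], [0.1, 0, 0, 15, 0], [0.1, 0, 0, 0, 0], [0.1, 0, 0, 0, 0]]}}

```text
clock: 7.0
position: [0.5208, 0.2237, 0.1346]
ee_rot: [-0.14, 3.136, 0.002]
force: [0.5, -0.0, -0.1]
width: 0.899
gripper_force: 0.0
```

Emit:
{"fn": "drive_tool", "kwargs": {"steps": [[0.2, -9, -20, 0, -0.055], [0.2, -9, -21, 0, -0.055], [0.2, -9, -21, 0, -0.055], [0.2, -9, -21, 0, -0.055], [0.2, -9, -21, 0, -0.055], [0.2, -9, -21, 0, -0.055], [0.2, -9, -21, 0, -0.055], [0.2, -9, -21, 0, -0.055], [0.2, -9, -20, 0, -0.055], [0.2, -9, -20, 0, -0.055], [0.2, 0, 0, 0, 0], [0.2, 0, 0, 0, 0], [0.2, 0, 0, 0, 0]]}}

```text
clock: 8.08
position: [0.4303, 0.0165, 0.1332]
ee_rot: [0.718, 3.058, 0.0]
force: [-0.6, -0.3, 0.3]
width: 0.799
gripper_force: 0.0
```

```bash
python3 - <<'E'
from cell import get_image; from h import *
d=get_image("top"); im=d["image"][:,:,::-1].copy(); s=get_image("side")["image"][:,:,::-1]
cv2.imwrite("pics/c3.png",np.hstack([cv2.resize(im[190:330,150:400],(450,252)),s[150:402,200:540]]))
E
```

```text
(no output)
```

View pics/c3.png

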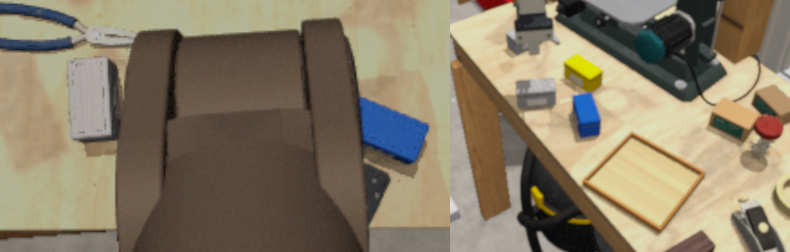

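In the top view (left), tin_1 is standing back in place at crop (93,98). In the side view (right), the gripper tips are at crop (533,45), directly above tin_2 at (535,93). I'll descend, grip and lift.

Emit:
{"fn": "drive_tool", "kwargs": {"steps": [[0.2, 0, 0, -20, 0], [0.2, 0, 0, -20, 0], [0.2, 0, 0, -20, 0], [0.2, 0, 0, -20, 0], [0.2, 0, 0, -18, 0], [0.2, 0, 0, -12, 0], [0.2, 0, 0, -8, 0], [0.2, 0, 0, -3, 0], [0.2, 0, 0, 0, 0], [0.2, 0, 0, 0, 0]]}}

```text
clock: 9.02
position: [0.4307, 0.0166, 0.0126]
ee_rot: [0.717, 3.058, 0.0]
force: [0.4, -0.8, -0.6]
width: 0.798
gripper_force: 0.0
```

Emit:
{"fn": "drive_tool", "kwargs": {"steps": [[0.3, 0, 0, 0, 0], [0.4, 0, 0, 0, 0], [0.5, 0, 0, 0, 0], [0.6, 0, 0, 0, 0], [0.8, 0, 0, 0, 0], [1, 0, 0, 0, 0], [1, 0, 0, 0, 0], [1, 0, 0, 0, 0], [1, 0, 0, 0, 0]], "grip_force": 45}}

```text
clock: 9.77
position: [0.431, 0.0169, 0.0126]
ee_rot: [0.717, 3.057, 0.001]
force: [1.3, 3.9, 5.7]
width: 0.473
gripper_force: 45.0
```

Emit:
{"fn": "drive_tool", "kwargs": {"steps": [[1, 0, 0, 4, 0], [1, 0, 0, 8, 0], [1, 0, 0, 12, 0], [1, 0, 0, 12, 0], [1, 0, 0, 12, 0], [1, 0, 0, 12, 0], [1, 0, 0, 12, 0], [1, 0, 0, 12, 0], [1, 0, 0, 8, 0], [1, 0, 0, 4, 0], [1, 0, 0, 0, 0], [1, 0, 0, 0, 0], [1, 0, 0, 0, 0], [1, 0, 0, 0, 0]]}}

```text
clock: 10.93
position: [0.4296, 0.0163, 0.1076]
ee_rot: [-0.717, -3.057, 0.001]
force: [-0.4, -0.1, -6.2]
width: 0.48
gripper_force: 45.0
```

Tin_2 reads about 6.2 N, so it's the full one. I'll carry it to the middle of the tray.

Emit:
{"fn": "drive_tool", "kwargs": {"steps": [[1, 2, -10, 0, 0], [1, 3, -18, 0, 0], [1, 4, -24, 0, 0], [1, 4, -25, 0, 0], [1, 4, -25, 0, 0], [1, 4, -25, 0, 0], [1, 4, -25, 0, 0], [1, 4, -25, 0, 0], [1, 4, -25, 0, 0], [1, 4, -25, 0, 0], [1, 4, -25, 0, 0], [1, 4, -24, 0, 0], [1, 4, -20, 0, 0], [1, 4, -15, 0, 0], [1, 3, -8, 0, 0], [1, 0, -4, 0, 0], [1, 0, 0, 0, 0], [1, 0, 0, 0, 0], [1, 0, 0, 0, 0]]}}

```text
clock: 12.52
position: [0.4861, -0.3051, 0.108]
ee_rot: [-0.715, -3.058, -0.002]
force: [0.2, 0.5, -6.2]
width: 0.473
gripper_force: 45.0
```

```bash
python3 - <<'E'
from cell import get_image; from h import *
im=get_image("top")["image"][:,:,::-1]; s=get_image("side")["image"][:,:,::-1]
cv2.imwrite("pics/c4.png",np.hstack([im[190:400,250:550],s[200:410,200:560]]))
E
```

```text
(no output)
```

View pics/c4.png

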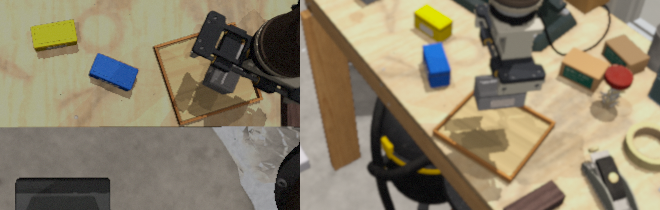

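The tin is held level over the tray, at (222,75) in the top crop and (500,92) in the side crop. I'll lower it 89 mm and release.

Emit:
{"fn": "drive_tool", "kwargs": {"steps": [[1, 0, 0, -6, 0], [1, 0, 0, -12, 0], [1, 0, 0, -14, 0], [1, 0, 0, -14, 0], [1, 0, 0, -14, 0], [1, 0, 0, -10, 0], [1, 0, 0, -7, 0], [1, 0, 0, -5, 0], [1, 0, 0, -3, 0], [1, 0, 0, -2, 0], [1, 0, 0, -1, 0], [1, 0, 0, 0, 0], [1, 0, 0, 0, 0], [1, 0, 0, 0, 0]]}}

```text
clock: 13.78
position: [0.4865, -0.3067, 0.0206]
ee_rot: [0.717, 3.058, -0.0]
force: [1.5, 0.3, -6.9]
width: 0.476
gripper_force: 45.0
```

It still carries the full weight, so it's slightly above the tray floor. I'll ease it down a little more.

Emit:
{"fn": "drive_tool", "kwargs": {"steps": [[1, 0, 0, -1, 0], [1, 0, 0, -1, 0], [1, 0, 0, 0, 0], [1, 0, 0, 0, 0], [1, 0, 0, 0, 0]]}}

```text
clock: 14.2
position: [0.4865, -0.3067, 0.0187]
ee_rot: [0.717, 3.058, 0.0]
force: [-0.6, 1.9, 3.4]
width: 0.479
gripper_force: 45.0
```

The force has flipped to +3.4 N, so the tin is resting on the floor. I'll release and retreat.

Emit:
{"fn": "drive_tool", "kwargs": {"steps": [[0.4, 0, 0, 0, 0], [0.3, 0, 0, 0, 0], [0.2, 0, 0, 0, 0], [0.2, 0, 0, 0, 0], [0.2, 0, 0, 0, 0], [0.2, 0, 0, 0, 0], [0.2, 0, 0, 0, 0], [0.2, 0, 0, 10, 0], [0.2, 0, 0, 20, 0], [0.2, 0, 0, 25, 0], [0.2, 0, 0, 25, 0], [0.2, 0, 0, 25, 0], [0.2, 0, 0, 25, 0], [0.2, 0, 0, 20, 0], [0.2, 0, 0, 10, 0], [0.2, 0, 0, 0, 0]]}}

```text
clock: 15.53
position: [0.4874, -0.3074, 0.1809]
ee_rot: [0.717, 3.054, -0.001]
force: [0.9, 0.2, -0.2]
width: 0.798
gripper_force: 0.0
```

```bash
python3 - <<'E'
from cell import get_image; from h import *
d=get_image("top"); im=d["image"][:,:,::-1]; s=get_image("side")["image"][:,:,::-1]
b=cv2.boxPoints(cv2.minAreaRect(blob(d,(200,246),27,28)));print(cast(d,b,.05).mean(0))
cv2.imwrite("pics/c5.png",np.hstack([im[190:400,150:550],s[160:370,200:560]]))
E
```

```text
[0.51974608 0.22177671 0.05      ]
```

View pics/c5.png

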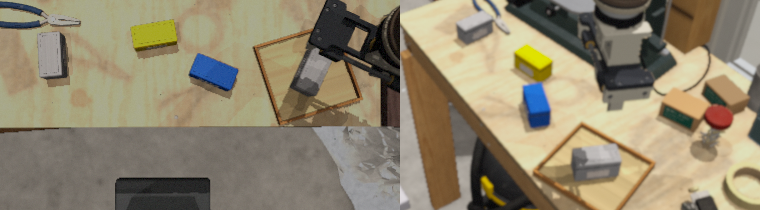

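The full tin sits flat in the tray at (596,163) in the side crop. Tin_1 stands at its original spot, within 2 mm, and the gripper is clear.

```bash
python3 -c "
from cell import arm; print(arm.sign_off())"
```

```text
the job is handed in; nothing more can be done
None
```

The full tin, tin_2 (about 6.2 N when lifted), is flat in the tray lid up; the nearly empty tin_1 (about 1.4 N) is back within 2 mm of its spot, and the job was handed in at about 16 s.

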